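# Put the sharpening stones away in their fitted trays

## Task

Sharpening is finished: put the four sharpening stones away, each lying flat in the wooden tray whose recess has its shape and size. The long bench stone is still held by the toggle clamp: flip the clamp open before you take that stone out, and leave it open. The stones are brittle, so set them down gently.

Things in the scene. Friction and masses are not known exactly. Their poses are not given: they have to be found in the camera images.
- bench_stone: Long grey block 125 x 50 x 25 mm (x, y, z), ~0.4 kg. Origin at the centre of its underside, x along its length, z up. It starts in a wooden holder, underside 12 mm above the bench; the clamp's rubber foot rests on it 52 mm from the centre towards +x and the clamp's hinge stands 108 mm out that way. Low cleats beside it, 3 mm or more away, rise 6 mm above its underside.
- slip_stone: Small narrow grey slip stone, a plain block 85 x 28 x 22 mm (x, y, z), about 0.13 kg, lying on the bench. Origin at the centre of its underside, x along its length, z up.
- square_stone: Square grey dressing stone, a plain block 48 x 48 x 30 mm, about 0.17 kg, lying on the bench. Origin at the centre of its underside, z up (30 mm high).
- round_stone: Round grey stone puck, 58 mm in diameter, 30 mm high, about 0.19 kg, lying on the bench. Origin at the centre of its underside, z up.
- tray_bench: Dark wooden tray 157 x 82 x 12 mm with a rectangular recess 141 x 66 mm, long side along x, for the bench stone (8 mm clearance on each side). Its origin is the centre of its underside, z up. Fixed. The tray stands on the bench; its recess floor (lined with cork) is 6 mm and its rim 12 mm above the bench.
- tray_slip: Dark wooden tray 117 x 60 x 12 mm with a rectangular recess 101 x 44 mm, long side along x, for the slip stone (8 mm clearance on each side). Its origin is the centre of its underside, z up. Fixed. The tray stands on the bench; its recess floor (lined with cork) is 6 mm and its rim 12 mm above the bench.
- tray_square: Dark wooden tray 80 x 80 x 12 mm with a square recess 64 x 64 mm, sides along x and y, for the square stone (8 mm clearance on each side). Its origin is the centre of its underside, z up. Fixed. The tray stands on the bench; its recess floor (lined with cork) is 6 mm and its rim 12 mm above the bench.
- tray_round: Dark wooden tray 90 x 90 x 12 mm with a round recess 74 mm in diameter, for the round stone (8 mm clearance all round). Its origin is the centre of its underside, z up. Fixed. The tray stands on the bench; its recess floor (lined with cork) is 6 mm and its rim 12 mm above the bench.
- clamp (a joint): Angle of the toggle clamp: 0 closed on the stone with the red handle upright, 1.5 fully open with the handle lying back, away from the stone. A spring holds it shut up to about 0.5 rad and throws it fully open by itself beyond; pushing the handle over takes about 5 N.
- clamp_grip (a point): Point in the clamp's red handle (18 mm thick), 65 mm above the hinge, 28 mm below the handle's top, 115 mm above the bench when closed. It turns with the handle: z up along it; x, while closed, points level away from the stone, the way the handle is pushed to open. On the stone's side the clamp arm reaches 66 mm above the bench; when open it stands up to 115 mm, over the hinge.
Not all that is in view belongs to the job. Leave any red or turquoise look-alike of the bench_stone alone. Leave any red look-alike of the square_stone alone.

How it is judged:
On the way, in this order (a step that is already met when the one before it is completed fails the run):
1. the toggle clamp has been flipped open (value of joint clamp above 1.2 rad), for 0.2 s.
2. the bench stone lies in its tray (horizontal distance between bench_stone and tray_bench below 0.014 m and z of bench_stone in the frame of tray_bench below 0.009 m and angle between bench_stone's own z axis and vertical below 0.12 rad), for 0.2 s.
At the end, for the whole second after the job is handed in: Each of the four stones lies flat at the bottom of its own tray's recess (centre within 14 mm of the tray's centre, underside less than 3 mm above the recess floor, tilted less than 0.12 rad), released and at rest, and the clamp is open (more than 1.2 rad) (all of step 2 and horizontal distance between slip_stone and tray_slip below 0.014 m and z of slip_stone in the frame of tray_slip below 0.009 m and angle between each of slip_stone, square_stone, round_stone's own z axis and vertical below 0.12 rad and horizontal distance between square_stone and tray_square below 0.014 m and z of square_stone in the frame of tray_square below 0.009 m and horizontal distance between round_stone and tray_round below 0.014 m and z of round_stone in the frame of tray_round below 0.009 m and value of joint clamp above 1.2 rad and linear speed of each of bench_stone, slip_stone, square_stone, round_stone below 0.01 m/s and contact force between each of bench_stone, slip_stone, square_stone, round_stone and the fingers below 0.1 N); the robot touches nothing.
It fails at once if the bench stone was pulled from under the closed clamp (moved over 20 mm with the clamp below 0.5 rad) (distance of bench_stone from where it was at the start of the episode above 0.02 m and value of joint clamp below 0.5 rad).
It fails at once if the bench stone was dropped (fell free of the fingers from about 2 cm or more) (linear speed of bench_stone above 0.55 m/s and contact force between bench_stone and the fingers below 0.1 N).
It fails at once if the slip stone was dropped (fell free of the fingers from about 2 cm or more) (linear speed of slip_stone above 0.55 m/s and contact force between slip_stone and the fingers below 0.1 N).
It fails at once if the square stone was dropped (fell free of the fingers from about 2 cm or more) (linear speed of square_stone above 0.55 m/s and contact force between square_stone and the fingers below 0.1 N).
It fails at once if the round stone was dropped (fell free of the fingers from about 2 cm or more) (linear speed of round_stone above 0.55 m/s and contact force between round_stone and the fingers below 0.1 N).
It also fails if it takes over 109 s, if anything falls off the work surface, if the arm or the gripper's body presses on something with over 40 N, if the wrist force passes 120 N, or if a joint passes its speed limit or range.

## Robot

A 7-joint arm with a two-finger parallel gripper is mounted at the origin on the work surface. World frame = base frame: x ahead of the robot, y to its left, z up, the work surface at z = 0. Lengths are in m, angles in rad, forces in N, time in s.
With the tool pointing down it reaches from about 0.4 to 0.925 m from the base axis. Payload 5.6 kg.
Tool frame: the origin (TCP) lies midway between the tips of the shut fingers; the grasp point (between the pads) lies 19 mm behind it (bot.grasp_offset is the distance from the TCP to the grasp point, in m); x points along the fingers, z is the direction in which the jaws open and shut, and the axes are right-handed (so a half turn about x gives the same grasp; the last joint's range is limited). The gripper opens to 85 mm and grips with 20 to 120 N. Pads are 22 mm wide; open, the fingers measure 114 mm over their backs; the gripper's body (76 mm by 85 mm) begins 54 mm behind the grasp point. The pads swing forward as they close: fully open they stand 13 mm farther back than shut.
Start: joints at [-1.282, 0.468, -0.012, 1.603, 0.006, 1.071, -0.056], TCP at [0.212, 0.615, 0.231] pointing down, gripper open.
Joint ranges: [-2.53, 2.53], [-0.31, 2.02], [-1.57, 1.55], [0.28, 2.44], [-1.29, 4.43], [0.15, 1.84], [-2.92, 2.92]. Speed limits (rad/s): [2.57, 2.57, 3.14, 3.14, 3.14, 3.14, 3.14].

## Interface

Orientations are given as a unit quaternion [x, y, z, w].
In Python, from rig import bot gives the robot as it stands.
- The arm moves only by the tool apply_moves, never from a script. Its argument "increments" is a list that holds one entry, the list of rows, each a list of 4 numbers: the shift along the tool's x, y, z in mm, then the turn about the tool's x in rad. A call has 1 to 5 rows; each row is the pose to reach, as a shift and turn from the pose commanded when the call began, along the tool's axes at that moment; what a row does not reach only later rows make up. A row lasts 1/12 s, in which the tool goes at most 41.7 mm and 7.16 degrees, less where a joint would pass 70% of its speed; a pose out of reach is approached as far as the arm can. A call with a gripper value outside its range is refused whole. "fingers" is the opening in per cent of the stroke, from 0 (shut) to 100 (fully open), set as the call begins (left out, the last holds). The fingers move at their own pace and stop on an object; the grip force is fixed at half the most. Time passes only in rows, so rows that repeat a pose let the fingers close. It gives the time, the measured TCP pose, the force and the opening at its end, in the units of the state.
- bot.get_state(): the state, without advancing time (a new reading comes with each control period).
- bot.capture(name): name is "side" or "top" or "wrist"; returns a dict with "frame" (400x640x3 uint8, red, green, blue), "range_z" (400x640 float32, m along the optical axis (not along the pixel's ray), 0 where there is no reading), "K" (3x3 intrinsics, pixels), "xyz" and "orientation" of the camera in the world. Camera axes: x right, y up, looking along -z (the intrinsics and any distortion apply to the point x, -y, -z); pixel columns grow to the right and rows downward; lengths in m; the calibration is good to about 2 mm. A picture is of the moment at which its call begins.
- bot.hand_in(): hands the job in, once; it reports no verdict.
The state is a dict: "time": time; "joint_pos": joint angles; "qd": joint speeds; "tau": joint torques, N m; "tcp_pos": TCP position; "tool_rot": TCP orientation; "ft_force": force on the tool from outside, world axes, zero at the start; "ft_torque": the same for the moment, N m; "gripper_width": opening from 0.0 (shut) to 1.0 (fully open).
Only numpy, scipy, OpenCV 4.12 (cv2) and the standard library are available. Lean on these libraries where they do the work, as an engineer would, in place of code of your own. Each camera call takes 0.05 s, during which the arm holds its last target. There are 200 camera calls.

## Working session

There is one attempt and no reset: what is moved stays moved. The work goes in short steps, Python scripts to look and compute and a tool call to move; the robot and the scene stay as the last step left them, time stands still between calls to the robot, and variables do not carry over. Pictures are saved under pics/ and viewed, about 12 in all and at most 16, crops included, and the job is handed in when it is done.

Besides the shell and the picture viewer there is one more tool, called after "Call:" as name(argument=value, ...), one argument or row to a line, values as JSON. apply_moves: Moves the arm, as the interface text tells. Its arguments: {"type":"object","properties":{"increments":{"type":"array"},"fingers":{"type":"number"}},"required":["increments"]}

```bash
ls; mkdir -p pics; cat > h.py <<'E'
import numpy as np, cv2
from rig import bot
from scipy.spatial.transform import Rotation as R
def cap(n):
    c=bot.capture(n); return c
def cloud(c):
    z=c["range_z"]; K=c["K"]; v,u=np.mgrid[0:z.shape[0],0:z.shape[1]]
    p=np.stack([(u-K[0,2])/K[0,0]*z,-(v-K[1,2])/K[1,1]*z,-z],-1)
    w=p@R.from_quat(c["orientation"]).as_matrix().T+np.array(c["xyz"])
    w[z==0]=np.nan; return w
def save(c,f): cv2.imwrite(f,cv2.cvtColor(c["frame"],cv2.COLOR_RGB2BGR))
E
python3 - <<'E'
from h import *
print(bot.get_state())
for n in ("top","side"):
    c=cap(n); save(c,f"pics/{n}0.png"); np.save(n+"_w.npy",cloud(c)); np.save(n+"_f.npy",c["frame"]); print(n,c["K"],c["xyz"],c["orientation"],[k for k in c])
E
```

```text
pics
{'time': 0.0, 'joint_pos': array([-1.28200815,  0.46838295, -0.01158079,  1.60364275,  0.00596782,
        1.07142704, -0.05629131]), 'qd': array([ 7.29072863e-05, -7.36846359e-04, -1.23238585e-03, -1.87177527e-03,
       -1.23246310e-03,  4.28682049e-05, -6.88026253e-04]), 'tau': array([ 4.00870304e-04, -5.32383728e+01,  2.15423957e-02, -2.51305014e+01,
        1.13800820e-02,  7.95207219e-03, -1.36278888e-05]), 'tcp_pos': array([0.2116096 , 0.61398054, 0.23032666]), 'tool_rot': array([-0.41094761,  0.57622326,  0.41013696,  0.57521864]), 'ft_force': array([-0.72361638, -0.05124206,  0.1917307 ]), 'ft_torque': array([-0.01526887,  0.00023075,  0.01978293]), 'gripper_width': 0.9980869115790367}
top [[433.32306877   0.         321.3823699 ]
 [  0.         433.32306877 197.08182014]
 [  0.           0.           1.        ]] [0.26999195 0.02634772 1.30304595] [ 0.05448772 -0.05405272 -0.69715951  0.71279591] ['frame', 'range_z', 'K', 'xyz', 'orientation']
side [[405.00296724   0.         314.62900707]
 [  0.         405.00296724 201.78976274]
 [  0.           0.           1.        ]] [ 0.2580956  -0.84562554  1.03199032] [ 0.37368473 -0.04778063 -0.10639828  0.92019353] ['frame', 'range_z', 'K', 'xyz', 'orientation']
```

View pics/top0.png

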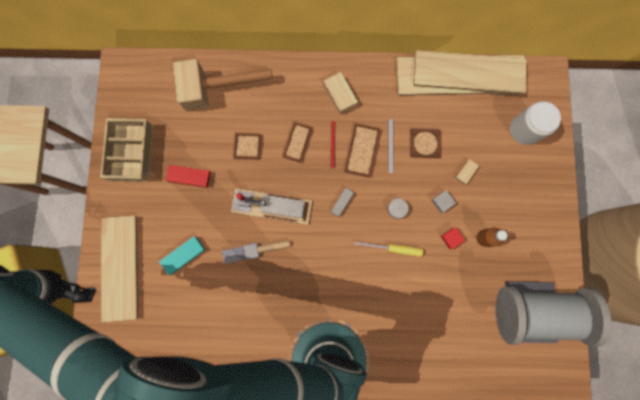

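View pics/side0.png

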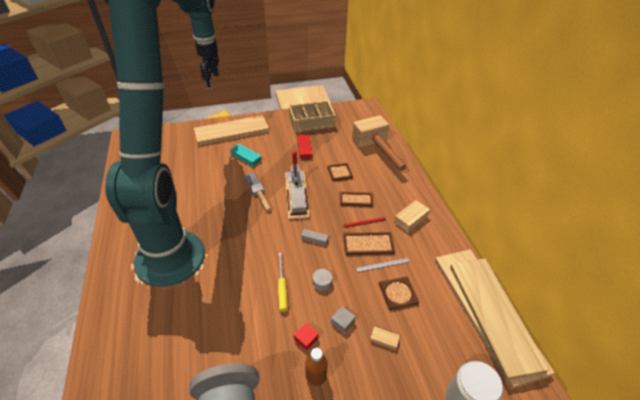

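The top view shows the trays, left to right: square (247,146), slip (298,142), bench (363,150) and round (425,143). The stones are the bench stone in its holder (280,207) with the clamp handle at its left end (240,197), the slip (343,201), the round (398,208) and the square (445,202). The red and turquoise blocks are decoys.

```bash
python3 - <<'E'
from h import *
w=np.load("top_w.npy"); f=np.load("top_f.npy").astype(int)
print("table z",np.nanmedian(w[230:240,340:350,2]), np.nanmedian(w[170:185,230:330,2]))
hsv=cv2.cvtColor(f.astype(np.uint8),cv2.COLOR_RGB2HSV)
def fit(name,u0,u1,v0,v1,zlo,zhi):
    s=np.zeros(w.shape[:2],bool); s[v0:v1,u0:u1]=1
    m=s&(w[...,2]>zlo)&(w[...,2]<zhi)
    n,l,st,_=cv2.connectedComponentsWithStats(m.astype(np.uint8)); k=1+st[1:,4].argmax(); m=l==k
    p=w[m]; r=cv2.minAreaRect((p[:,:2]*1000).astype(np.float32))
    print(name,m.sum(),"rect c",np.round(r[0],1),"size",np.round(r[1],1),"ang",round(r[2],1),"z",np.round(np.percentile(p[:,2],[5,50,95])*1000,1))
fit("tsq",228,266,128,165,.004,.05)
fit("tsl",280,315,118,166,.004,.05)
fit("tbe",341,385,118,182,.004,.05)
fit("tro",407,443,124,162,.004,.05)
fit("slip",325,360,182,220,.012,.05)
fit("round",384,413,194,222,.015,.05)
fit("square",430,460,187,216,.015,.05)
fit("bench",228,316,184,226,.030,.045)
fit("holder",228,316,184,226,.006,.2)
fit("handle",228,316,184,226,.09,.2)
fit("arm",228,316,184,226,.045,.09)
for n,(u0,u1,v0,v1) in dict(redbar=(326,338,118,172),rod=(386,397,115,176),screw=(350,428,238,258),chisel=(218,294,236,266),wood=(320,360,70,115),hammer=(170,275,55,110),redblk=(160,215,160,190),turq=(155,208,232,278)).items(): fit(n,u0,u1,v0,v1,.004,.2)
E
```

```text
table z -8.414277806090276e-05 -0.0003571010411478337
tsq 604 rect c [624.5 261.2] size [84.5 84.8] ang 1.5 z [ 4.5  8.4 14.7]
tsl 644 rect c [641.8 108.8] size [ 63.6 120.7] ang 72.5 z [ 4.5  8.6 14.6]
tbe 1156 rect c [622. -93.] size [ 86.5 166.5] ang 80.7 z [ 4.6  8.  14.1]
tro 797 rect c [ 645.7 -288.5] size [96.6 95.4] ang 88.9 z [ 4.6  9.4 15.4]
slip 268 rect c [454.9 -32.6] size [27.9 85.3] ang 58.8 z [17.3 21.8 26. ]
round 307 rect c [ 438.9 -197.8] size [55.2 56.9] ang 81.7 z [24.9 29.9 33.6]
square 278 rect c [ 463.2 -335.9] size [48.2 49.5] ang 37.3 z [23.8 29.8 34.3]
bench 687 rect c [436.3 145.9] size [125.4  50.7] ang 82.4 z [32.3 36.6 41.1]
holder 1907 rect c [438.9 178.6] size [237.7  74.9] ang 82.1 z [ 9.1 21.6 61.1]
handle 55 rect c [448.2 252.6] size [15.8 17.4] ang 48.8 z [ 99.8 138.  143.6]
arm 159 rect c [446.7 231.5] size [79.9 30.1] ang 84.4 z [49.  54.7 68.3]
redbar 165 rect c [634.6  -1.7] size [ 15.1 151.6] ang 89.0 z [ 4.2  7.4 11.6]
rod 72 rect c [ 640.7 -179.9] size [ 14.9 107.2] ang 86.3 z [4.2 5.5 8.2]
screw 377 rect c [ 317.8 -173.6] size [203.6  31.9] ang 84.2 z [10.8 21.6 27.8]
chisel 718 rect c [304.5 221.2] size [ 47.3 205.1] ang 9.2 z [11.2 17.5 22.5]
wood 782 rect c [802.6 -21.4] size [128.5  70.5] ang 29.4 z [11.3 34.  38.9]
hammer 2161 rect c [798.8 360.1] size [329.7 162.5] ang 81.7 z [29.6 70.9 87.4]
redblk 744 rect c [526.1 438.1] size [135.7  58.9] ang 80.4 z [13.4 24.2 28.5]
turq 815 rect c [287.4 438.8] size [ 60.6 136.1] ang 40.0 z [11.8 24.2 28.5]
```

```bash
cat >> h.py <<'E'
def go(x,y,z,yaw=None):
    """mm, deg of jaw axis (mod 180): print shift in tool axes (mm) and turn (rad)"""
    s=bot.get_state(); T=R.from_quat(s["tool_rot"]).as_matrix(); p=np.array(s["tcp_pos"])*1000
    d=T.T@(np.array([x,y,z])-p); zy=np.degrees(np.arctan2(T[1,2],T[0,2])); t=0
    if yaw is not None: t=-((yaw-zy+90)%180-90)   # turn about tool x (down): negative of world yaw
    print("tcp",p.round(1),"jaw",round(zy,1),"shift",d.round(1),"turn",round(np.radians(t),3),"rows",np.ceil(max(abs(np.linalg.norm(d))/40,abs(t)/7)),"j7",round(s["joint_pos"][6],2),"F",np.round(s["ft_force"],1),"w",round(s["gripper_width"],3),"t",round(s["time"],1))
E
python3 - <<'E'
from h import *
T=R.from_quat(bot.get_state()["tool_rot"]).as_matrix(); print(T.round(4))
u=np.array([np.cos(np.radians(82.4)),np.sin(np.radians(82.4))]); c=np.array([436.3,145.9]); print(c+108*u,u)
st=c+(108-45)*u; go(st[0],st[1],230,82.4)
E
```

```text
[[-4.000e-04 -9.454e-01  3.258e-01]
 [-1.600e-03  3.258e-01  9.454e-01]
 [-1.000e+00 -1.000e-04 -1.600e-03]]
[450.58369015 252.95127835] [0.13225639 0.99121554]
tcp [211.6 614.1 230.4] jaw 71.0 shift [   0.9 -352.5 -307.7] turn -0.199 rows 12.0 j7 -0.06 F [-0.5 -0.2 -0.2] w 1.001 t 0.1
```

Call:
apply_moves(
  increments=[
    [[0, -20, -17, 0], [0, -48, -42, 0], [0, -77, -67, 0], [0, -106, -93, 0], [0, -135, -118, 0]],
  ],
  fingers=0,
)

```text
time: 0.52
tcp_pos: [0.3014, 0.457, 0.2308]
tool_rot: [-0.411, 0.576, 0.41, 0.575]
ft_force: [0.9, 0.4, -0.3]
gripper_width: 0.301
```

Call:
apply_moves(
  increments=[
    [[0, -29, -25, 0], [0, -58, -50, 0], [0, -87, -75, 0], [0, -116, -100, 0], [0, -144, -125, 0]],
  ],
)

```text
time: 0.93
tcp_pos: [0.3969, 0.2919, 0.2312]
tool_rot: [-0.411, 0.576, 0.41, 0.576]
ft_force: [0.4, 0.8, 1.0]
gripper_width: 0.001
```

Call:
apply_moves(
  increments=[
    [[0, -28, -24, -0.07], [0, -55, -48, -0.14], [0, -73, -65, -0.199], [0, -73, -65, -0.199], [0, -73, -65, -0.199]],
  ],
)

```text
time: 1.35
tcp_pos: [0.4446, 0.2073, 0.2311]
tool_rot: [-0.465, 0.533, 0.465, 0.533]
ft_force: [-0.8, -0.0, 0.1]
gripper_width: -0.002
```

```bash
python3 - <<'E'
from h import *
go(444.6,208.3,120,82.4)
c=cap("wrist"); save(c,"pics/w1.png"); w=cloud(c)
print(c["xyz"],R.from_quat(c["orientation"]).as_matrix().round(2).tolist())
m=(w[...,2]>.125)&(w[...,2]<.16)&(w[...,1]>.22); 
if m.sum(): print(m.sum(),np.nanpercentile(w[m],[5,50,95],axis=0).round(4))
E
```

```text
tcp [444.6 207.3 231.1] jaw 82.1 shift [1.111e+02 1.000e-01 1.000e+00] turn -0.004 rows 3.0 j7 0.97 F [-0.8 -0.   0.1] w -0.002 t 1.4
[0.36565117 0.21842455 0.37377189] [[0.14, -0.94, -0.31], [0.99, 0.13, 0.04], [0.0, -0.31, 0.95]]
364 [[0.4442 0.2481 0.1275]
 [0.4497 0.2547 0.1398]
 [0.4579 0.2623 0.1428]]
```

View pics/w1.png

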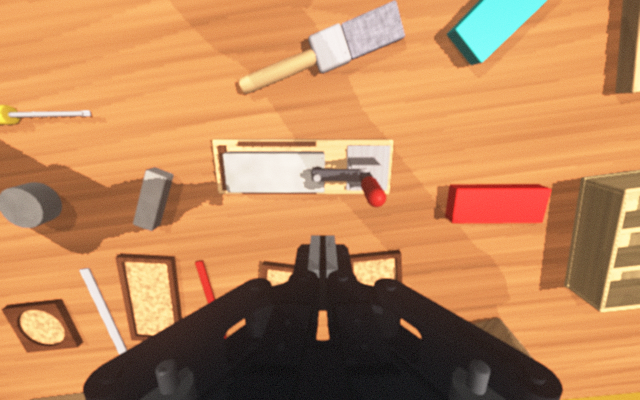

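The wrist view puts the red handle top at (376,198) and the shut fingers at (322,250), about 45 mm away on the stone's side as planned.

Call:
apply_moves(
  increments=[
    [[30, 0, 0, 0], [60, 0, 0, 0], [90, 0, 0, 0], [111, 0, 0, 0], [111, 0, 0, 0]],
  ],
)

```text
time: 1.82
tcp_pos: [0.4404, 0.209, 0.1163]
tool_rot: [-0.466, 0.534, 0.467, 0.529]
ft_force: [-0.9, 0.0, 0.2]
gripper_width: -0.004
```

Call:
apply_moves(
  increments=[
    [[0, 0, 12, 0], [0, 0, 24, 0], [0, 0, 36, 0], [0, 0, 48, 0], [0, 0, 60, 0]],
  ],
)

```text
time: 2.23
tcp_pos: [0.4525, 0.2696, 0.1211]
tool_rot: [-0.466, 0.532, 0.466, 0.532]
ft_force: [-1.0, -2.7, -1.2]
gripper_width: 0.001
```

Call:
apply_moves(
  increments=[
    [[0, 0, 12, 0], [0, 0, 24, 0], [0, 0, 36, 0], [0, 0, 45, 0], [0, 0, 45, 0]],
  ],
)

```text
time: 2.65
tcp_pos: [0.4582, 0.316, 0.1205]
tool_rot: [-0.466, 0.531, 0.467, 0.532]
ft_force: [-0.1, -0.5, 0.9]
gripper_width: 0.0
```

Call:
apply_moves(
  increments=[
    [[-30, 0, 0, 0], [-60, 0, 0, 0], [-90, 0, 0, 0], [-110, 0, 0, 0], [-110, 0, 0, 0]],
  ],
  fingers=100,
)

```text
time: 3.07
tcp_pos: [0.4605, 0.314, 0.2352]
tool_rot: [-0.466, 0.529, 0.465, 0.535]
ft_force: [0.7, 0.2, 0.4]
gripper_width: 0.701
```

```bash
cat >> h.py <<'E'
def fit(w,name,x0,x1,y0,y1,zlo,zhi,chk=None):
    m=(w[...,0]>x0)&(w[...,0]<x1)&(w[...,1]>y0)&(w[...,1]<y1)&(w[...,2]>zlo)&(w[...,2]<zhi)
    n,l,st,_=cv2.connectedComponentsWithStats(m.astype(np.uint8))
    if n<2: print(name,"none"); return
    m=l==1+st[1:,4].argmax(); p=w[m]; r=cv2.minAreaRect((p[:,:2]*1000).astype(np.float32))
    print(name,m.sum(),"c",np.round(r[0],1),"size",np.round(r[1],1),"ang",round(r[2],1),"z",np.round(np.percentile(p[:,2],[5,50,95])*1000,1))
E
python3 - <<'E'
from h import *
go(436.3,145.9,150,172.4)
c=cap("top"); w=cloud(c); fit(w,"bench",.37,.5,.06,.225,.03,.045); fit(w,"clamp",.4,.5,.2,.4,.08,.2); fit(w,"handle",.4,.52,.27,.4,.03,.08)
c=cap("wrist"); save(c,"pics/w2.png"); w=cloud(c); fit(w,"bench",.37,.5,.06,.225,.03,.045)
E
```

```text
tcp [460.5 314.  235.2] jaw 82.3 shift [  84.1    2.1 -170.3] turn 1.57 rows 13.0 j7 0.83 F [0.7 0.2 0.4] w 0.701 t 3.1
bench 713 c [436.2 146.1] size [125.   50.5] ang 82.0 z [32.7 36.7 41. ]
clamp 48 c [448.7 251.2] size [26.4 13.4] ang 84.2 z [ 92.7 110.9 115.1]
handle 141 c [456.  307.3] size [73.6 18.2] ang 80.1 z [53.5 60.2 65.5]
bench 3926 c [439.4 148.6] size [125.4  50.3] ang 81.6 z [35.2 36.8 38. ]
```

View pics/w2.png

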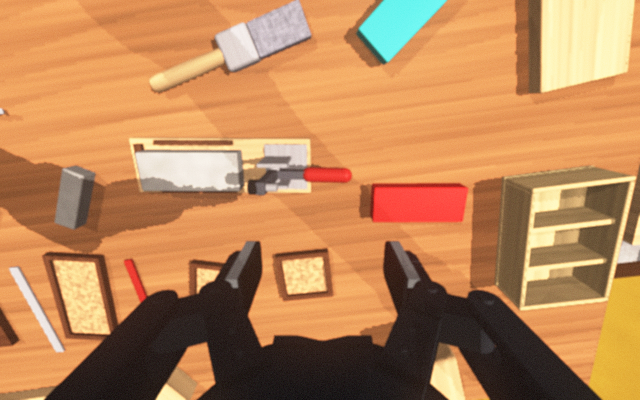

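The clamp lies open: its arm is upright at (290,175), its handle lies back at (330,175), and the bench stone hasn't moved.

Call:
apply_moves(
  increments=[
    [[0, 0, -34, 0.12], [0, 0, -68, 0.24], [0, 1, -102, 0.36], [0, 2, -136, 0.48], [0, 2, -170, 0.6]],
  ],
)

```text
time: 3.58
tcp_pos: [0.432, 0.1425, 0.2287]
tool_rot: [-0.286, 0.648, 0.286, 0.646]
ft_force: [1.0, -0.5, 1.2]
gripper_width: 1.001
```

Call:
apply_moves(
  increments=[
    [[0, 0, 0, 0.12], [0, 0, 0, 0.24], [0, 0, 0, 0.36], [0, 0, 0, 0.48], [0, 0, 0, 0.6]],
  ],
)

```text
time: 4.0
tcp_pos: [0.4326, 0.1439, 0.2288]
tool_rot: [-0.082, 0.703, 0.081, 0.701]
ft_force: [0.2, -0.2, 0.3]
gripper_width: 1.003
```

Call:
apply_moves(
  increments=[
    [[20, 0, 0, 0.12], [50, 0, 0, 0.24], [85, 0, 0, 0.375], [85, 0, 0, 0.375], [85, 0, 0, 0.375]],
  ],
)

```text
time: 4.42
tcp_pos: [0.4317, 0.1434, 0.1435]
tool_rot: [0.046, 0.707, -0.049, 0.704]
ft_force: [0.2, 1.1, 0.5]
gripper_width: 1.005
```

Call:
apply_moves(
  increments=[
    [[0, 0, 0, 0], [0, 0, 0, 0]],
  ],
)

```text
time: 4.58
tcp_pos: [0.4347, 0.1448, 0.1468]
tool_rot: [0.048, 0.705, -0.047, 0.706]
ft_force: [0.5, 1.0, -0.3]
gripper_width: 1.001
```

```bash
python3 - <<'E'
from h import *
go(437.3,147.3,20,172)
c=cap("wrist"); w=cloud(c); fit(w,"bench",.37,.5,.06,.225,.03,.045)
for n,a in dict(tsq=(.57,.68,.2,.32),tsl=(.57,.71,.05,.17),tbe=(.53,.72,-.15,-.03),slip=(.4,.51,-.08,.02)).items(): fit(w,n,*a,.005,.03)
go(437.3,147.3,20,172)
E
```

```text
tcp [434.7 144.8 146.8] jaw -7.7 shift [126.8   2.6   2. ] turn 0.004 rows 4.0 j7 -0.37 F [ 0.5  1.  -0.3] w 1.001 t 4.6
bench 6580 c [439.8 148.1] size [124.1  50.2] ang 82.1 z [35.8 36.9 38. ]
tsq 7175 c [627.9 257.3] size [67.1 81.9] ang 88.4 z [ 5.6  7.1 12.7]
tsl 6289 c [644.9 110. ] size [ 60.3 120.4] ang 74.1 z [ 5.5  7.1 12.6]
tbe 222 c [699.7 -70.1] size [16.7 35. ] ang 35.6 z [ 5.9 11.1 12.4]
slip 1907 c [458.4 -30.1] size [29.3 85.1] ang 59.2 z [ 7.6 21.3 22.6]
tcp [434.7 144.9 146.9] jaw -7.8 shift [126.9   2.4   2. ] turn 0.004 rows 4.0 j7 -0.37 F [ 0.6  0.5 -0.3] w 1.003 t 4.6
```

Call:
apply_moves(
  increments=[
    [[30, 2, 3, 0], [60, 2, 3, 0], [90, 2, 3, 0], [110, 2, 3, 0], [118, 2, 3, 0]],
  ],
)

```text
time: 5.05
tcp_pos: [0.4363, 0.146, 0.0261]
tool_rot: [0.048, 0.706, -0.048, 0.705]
ft_force: [-0.3, -0.9, 0.5]
gripper_width: 1.0
```

Call:
apply_moves(
  increments=[
    [[5, 0, 0, 0], [9, 0, 0, 0], [9, 0, 0, 0], [9, 0, 0, 0]],
  ],
)

```text
time: 5.38
tcp_pos: [0.4378, 0.1465, 0.0194]
tool_rot: [0.049, 0.705, -0.048, 0.706]
ft_force: [0.0, -0.0, 0.6]
gripper_width: 1.001
```

```bash
python3 - <<'E'
from h import *
go(438,147,19,172)
c=cap("wrist"); save(c,"pics/w3.png")
E
```

```text
tcp [437.8 146.5  19.4] jaw -7.8 shift [0.4 0.6 0.1] turn 0.003 rows 1.0 j7 -0.23 F [ 0.  -0.   0.6] w 1.001 t 5.4
```

View pics/w3.png

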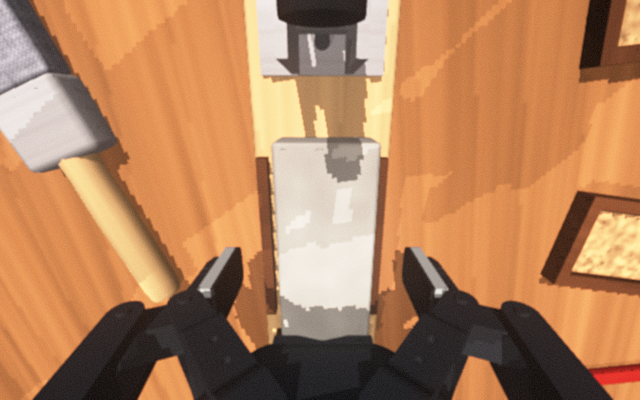

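The jaws straddle the stone evenly, with the stone at columns 275–380 and the pads at 230 and 420, clear of the cleats.

Call:
apply_moves(
  increments=[
    [[0, 0, 0, 0], [0, 0, 0, 0], [0, 0, 0, 0], [0, 0, 0, 0], [0, 0, 0, 0]],
  ],
  fingers=0,
)

```text
time: 5.85
tcp_pos: [0.438, 0.1463, 0.0193]
tool_rot: [0.049, 0.705, -0.048, 0.706]
ft_force: [-0.6, -1.5, 8.4]
gripper_width: 0.572
```

Call:
apply_moves(
  increments=[
    [[0, 0, 0, 0], [-3, 0, 0, 0], [-8, 0, 0, 0], [-13, 0, 0, 0], [-20, 0, 0, 0]],
  ],
)

```text
time: 6.27
tcp_pos: [0.4362, 0.1458, 0.0384]
tool_rot: [0.048, 0.706, -0.049, 0.705]
ft_force: [-0.5, -0.0, -3.8]
gripper_width: 0.57
```

Call:
apply_moves(
  increments=[
    [[-20, 0, 0, 0], [-40, 0, 0, 0], [-60, 0, 0, 0], [-80, 0, 0, 0], [-80, 0, 0, 0]],
  ],
)

```text
time: 6.68
tcp_pos: [0.4389, 0.1469, 0.1216]
tool_rot: [0.05, 0.704, -0.047, 0.707]
ft_force: [0.3, 0.0, -3.6]
gripper_width: 0.568
```

```bash
python3 - <<'E'
from h import *
c=cap("wrist"); w=cloud(c); 
c2=cap("wrist"); w=cloud(c2); go(623.3,-92,119,80.7)
s=bot.get_state(); z=s["tcp_pos"][2]
fit(w,"bench",.37,.5,.06,.225,z+.005,z+.03)
fit(w,"tsl",.57,.71,.05,.17,.005,.03)
E
```

```text
tcp [436.9 146.4 118.7] jaw -7.8 shift [  -0.3 -210.8  217.1] turn -1.545 rows 13.0 j7 -0.34 F [-0.5 -0.4 -4.7] w 0.563 t 6.8
bench 20627 c [439.3 154.4] size [112.7  76.1] ang 82.1 z [136.3 137.6 139. ]
tsl 7443 c [645.1 110. ] size [ 60.5 120. ] ang 74.0 z [ 5.5  7.1 12.5]
```

Call:
apply_moves(
  increments=[
    [[0, -12, 12, 0], [0, -33, 34, 0], [0, -56, 57, 0], [0, -79, 81, 0], [0, -102, 105, 0]],
  ],
)

```text
time: 7.2
tcp_pos: [0.5264, 0.0296, 0.1165]
tool_rot: [0.048, 0.707, -0.048, 0.704]
ft_force: [1.1, 0.8, -4.2]
gripper_width: 0.569
```

Call:
apply_moves(
  increments=[
    [[0, -23, 24, -0.05], [0, -46, 48, -0.15], [0, -70, 72, -0.25], [0, -92, 95, -0.35], [0, -109, 112, -0.46]],
  ],
)

```text
time: 7.62
tcp_pos: [0.623, -0.0955, 0.1159]
tool_rot: [-0.115, 0.699, 0.115, 0.697]
ft_force: [0.5, -0.4, -4.2]
gripper_width: 0.568
```

Call:
apply_moves(
  increments=[
    [[0, 0, 0, -0.11], [0, 0, 0, -0.22], [0, 0, 0, -0.33], [0, 0, 0, -0.44], [0, 0, 0, -0.55]],
  ],
)

```text
time: 8.03
tcp_pos: [0.6214, -0.0924, 0.1155]
tool_rot: [-0.3, 0.641, 0.302, 0.639]
ft_force: [-0.4, 0.0, -4.4]
gripper_width: 0.566
```

Call:
apply_moves(
  increments=[
    [[0, 0, 0, -0.11], [0, 0, 0, -0.22], [0, 0, 0, -0.33], [0, 0, 0, -0.44], [0, 0, 0, -0.53]],
  ],
)

```text
time: 8.45
tcp_pos: [0.6214, -0.0924, 0.1156]
tool_rot: [-0.457, 0.54, 0.459, 0.538]
ft_force: [0.2, -0.4, -4.0]
gripper_width: 0.566
```

Call:
apply_moves(
  increments=[
    [[0, 0, 0, 0], [0, 0, 0, 0], [0, 0, 0, 0]],
  ],
)

```text
time: 8.7
tcp_pos: [0.6222, -0.0927, 0.117]
tool_rot: [-0.455, 0.541, 0.456, 0.54]
ft_force: [0.4, -0.7, -3.8]
gripper_width: 0.568
```

```bash
python3 - <<'E'
from h import *
go(623.5,-92,60,80.7)
c=cap("wrist"); w=cloud(c); save(c,"pics/w4.png")
fit(w,"stone",.5,.75,-.2,.02,.125,.145)
fit(w,"tray",.5,.75,-.16,-.03,.005,.03); fit(w,"tro",.58,.71,-.36,-.22,.005,.03)
c=cap("side"); w=cloud(c); fit(w,"side tray",.5,.75,-.16,-.03,.005,.03); fit(w,"side stone",.5,.75,-.2,.02,.125,.145)
c=cap("top"); w=cloud(c); fit(w,"top stone",.5,.75,-.2,.02,.125,.145)
go(623.5,-92,60,80.7)
E
```

```text
tcp [622.2 -92.7 117. ] jaw 80.2 shift [57.  -1.2  0.9] turn -0.008 rows 2.0 j7 1.52 F [ 0.4 -0.7 -3.8] w 0.568 t 8.7
stone 20405 c [615.9 -90.9] size [ 76.3 114. ] ang 80.1 z [133.4 134.6 135.8]
tray 2917 c [558.9 -77.9] size [82.1 26.9] ang 79.3 z [ 5.7  7.6 12.9]
tro 7636 c [ 649. -285.] size [92. 91.] ang 89.4 z [ 5.6  8.7 12.5]
side tray 875 c [623.8 -88.1] size [ 95.9 157.4] ang 78.4 z [ 5.4  8.4 14.1]
side stone 457 c [620.6 -99.7] size [ 65.7 125.7] ang 78.8 z [127.9 134.2 138. ]
top stone 57 c [589.7 -64.2] size [60.7 13.8] ang 3.7 z [128.6 134.7 137.8]
tcp [622.8 -92.5 117.9] jaw 80.3 shift [57.9 -0.6  0.6] turn -0.006 rows 2.0 j7 1.52 F [ 0.1 -0.2 -3.9] w 0.562 t 8.8
```

View pics/w4.png

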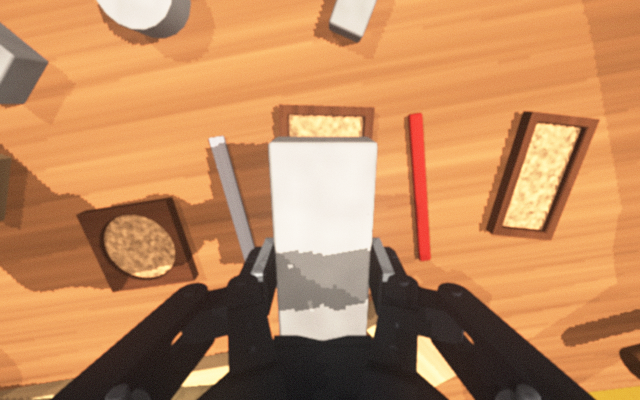

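Call:
apply_moves(
  increments=[
    [[20, -1, 2, 0], [40, -1, 2, 0], [60, -1, 2, 0], [80, -1, 2, 0], [91, -1, 2, 0]],
  ],
)

```text
time: 9.27
tcp_pos: [0.623, -0.0905, 0.025]
tool_rot: [-0.456, 0.541, 0.457, 0.539]
ft_force: [-1.1, 0.6, -3.8]
gripper_width: 0.568
```

Call:
apply_moves(
  increments=[
    [[3, 0, 0, 0], [6, 0, 0, 0], [9, 0, 0, 0], [9, 0, 0, 0], [9, 0, 0, 0]],
  ],
)

```text
time: 9.68
tcp_pos: [0.625, -0.0909, 0.0192]
tool_rot: [-0.457, 0.54, 0.456, 0.541]
ft_force: [-0.4, -0.3, -3.3]
gripper_width: 0.567
```

```bash
python3 - <<'E'
from h import *
go(623.5,-91,13.5,80)
c=cap("wrist"); w=cloud(c); save(c,"pics/w5.png")
E
```

```text
tcp [625.  -90.9  19.2] jaw 80.4 shift [ 5.7  1.5 -0.4] turn 0.007 rows 1.0 j7 1.52 F [-0.4 -0.3 -3.3] w 0.567 t 9.7
```

View pics/w5.png

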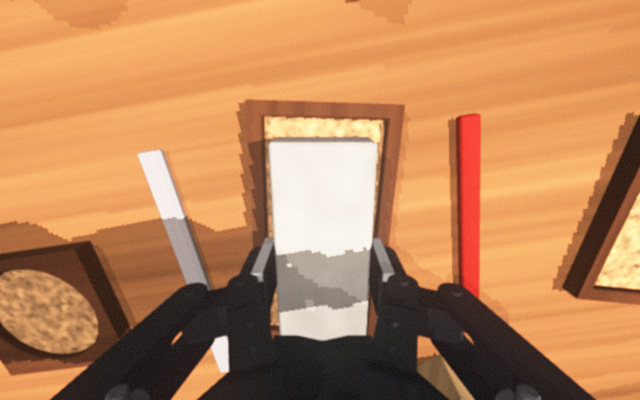

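The stone is centred over its recess: recess columns 264–384, stone 270–376, with about 8–10 mm to the near end. I'll lower it now.

Call:
apply_moves(
  increments=[
    [[2, 1, 0, 0], [4, 1, 0, 0], [5, 1, 0, 0], [5.5, 1, 0, 0], [5.5, 1, 0, 0]],
  ],
)

```text
time: 10.15
tcp_pos: [0.6233, -0.0906, 0.0134]
tool_rot: [-0.456, 0.54, 0.456, 0.54]
ft_force: [-3.3, -0.2, 4.0]
gripper_width: 0.568
```

Call:
apply_moves(
  increments=[
    [[0, 0, 0, 0], [0, 0, 0, 0]],
  ],
)

```text
time: 10.32
tcp_pos: [0.6233, -0.0906, 0.0134]
tool_rot: [-0.456, 0.54, 0.456, 0.54]
ft_force: [-3.7, 1.0, 5.9]
gripper_width: 0.566
```

Call:
apply_moves(
  increments=[
    [[0, 0, 0, 0], [0, 0, 0, 0], [0, 0, 0, 0], [0, 0, 0, 0], [0, 0, 0, 0]],
  ],
  fingers=100,
)

```text
time: 10.73
tcp_pos: [0.6236, -0.0906, 0.0128]
tool_rot: [-0.456, 0.54, 0.456, 0.54]
ft_force: [-0.2, 0.2, 0.1]
gripper_width: 1.001
```

Call:
apply_moves(
  increments=[
    [[-10, 0, 0, 0], [-35, 0, 0, 0], [-70, 0, 0, 0], [-105, 0, 0, 0], [-140, 0, 0, 0]],
  ],
)

```text
time: 11.15
tcp_pos: [0.6231, -0.0906, 0.1549]
tool_rot: [-0.456, 0.54, 0.456, 0.54]
ft_force: [-0.0, -0.2, -0.9]
gripper_width: 1.005
```

```bash
python3 - <<'E'
from h import *
c=cap("wrist"); c=cap("wrist"); w=cloud(c)
fit(w,"stone",.5,.75,-.2,.02,.026,.04)
fit(w,"tray",.5,.75,-.16,-.03,.005,.013); fit(w,"tro",.58,.71,-.36,-.22,.005,.03); fit(w,"tsl",.57,.71,.05,.17,.005,.03)
fit(w,"slip",.4,.51,-.08,.02,.015,.03);fit(w,"round",.38,.5,-.26,-.14,.02,.04)
go(456.6,-31.4,153,59)
E
```

```text
stone 5745 c [622.3 -89.6] size [ 50.1 123.9] ang 80.3 z [29.8 31.  32.2]
tray 4660 c [623.2 -90.9] size [ 82.2 157.6] ang 78.6 z [ 5.8 11.3 12.7]
tro 5829 c [ 649.1 -285.2] size [92.3 90.8] ang 89.2 z [ 5.5  8.5 12.6]
tsl 6430 c [644.8 110.2] size [ 61.9 117.4] ang 74.1 z [ 5.9  7.7 13.1]
slip 1202 c [481.  -44.1] size [27.9 33.1] ang 58.8 z [20.2 22.  23.3]
round 1928 c [ 458.2 -198.3] size [57.1 26.2] ang 82.8 z [23.7 29.7 31.1]
tcp [627.7 -91.2 160.4] jaw 80.4 shift [  5.2 178.7  30.3] turn 0.373 rows 5.0 j7 1.52 F [1.5 0.4 0.6] w 1.001 t 11.2
```

The bench stone lies flat in its tray (about 1.5 mm off centre, top at 31 mm, so it's on the floor). The slip stone is next.

Call:
apply_moves(
  increments=[
    [[0, 25, 4, 0.07], [0, 60, 10, 0.15], [0, 98, 17, 0.23], [0, 136, 23, 0.31], [0, 170, 29, 0.375]],
  ],
)

```text
time: 11.67
tcp_pos: [0.458, -0.0331, 0.1526]
tool_rot: [-0.346, 0.617, 0.347, 0.616]
ft_force: [0.5, 0.5, 0.1]
gripper_width: 1.001
```

```bash
python3 - <<'E'
from h import *
c=cap("wrist"); c=cap("wrist"); c=cap("wrist"); w=cloud(c)
fit(w,"slip",.4,.51,-.08,.02,.015,.03);fit(w,"tsl",.57,.71,.05,.17,.005,.03)
fit(w,"round",.38,.5,-.26,-.14,.02,.04);fit(w,"sq",.4,.52,-.4,-.28,.02,.04)
go(456.6,-31.4,9.5,59)
E
```

```text
slip 2140 c [458.4 -30. ] size [27.6 84.9] ang 58.4 z [20.6 21.9 23.1]
tsl 5063 c [645.2 110.1] size [ 61.4 119.5] ang 74.4 z [ 5.9  7.5 12.9]
round 2092 c [ 440.3 -196.9] size [53.1 58. ] ang 15.8 z [24.  29.7 30.7]
sq 548 c [ 448.2 -340.8] size [24.4 54.2] ang 10.7 z [21.1 29.2 30.4]
tcp [458.4 -32.7 153. ] jaw 59.0 shift [143.5   2.1   0.2] turn 0.0 rows 4.0 j7 1.07 F [1.1 0.1 0. ] w 1.001 t 11.8
```

Call:
apply_moves(
  increments=[
    [[30, 2, 1.5, 0], [65, 2, 1.5, 0], [100, 2, 1.5, 0], [128, 2, 1.5, 0], [136, 2, 1.5, 0]],
  ],
)

```text
time: 12.23
tcp_pos: [0.4584, -0.0317, 0.0133]
tool_rot: [-0.347, 0.617, 0.349, 0.614]
ft_force: [-0.6, 0.0, 0.5]
gripper_width: 1.002
```

Call:
apply_moves(
  increments=[
    [[4, 0, 0, 0], [7, 0, 0, 0], [7, 0, 0, 0], [7, 0, 0, 0]],
  ],
)

```text
time: 12.57
tcp_pos: [0.4609, -0.0314, 0.011]
tool_rot: [-0.348, 0.615, 0.347, 0.617]
ft_force: [-0.0, -0.4, -0.7]
gripper_width: 1.001
```

```bash
python3 - <<'E'
from h import *
go(457.5,-30.5,9.5,59)
c=cap("wrist"); w=cloud(c)
fit(w,"slip",.4,.51,-.08,.02,.015,.03)
E
```

```text
tcp [460.9 -31.4  11. ] jaw 58.9 shift [ 1.5  3.4 -1. ] turn -0.002 rows 1.0 j7 1.1 F [-0.  -0.4 -0.7] w 1.001 t 12.6
slip 7328 c [458.4 -30.7] size [28.1 85.6] ang 58.8 z [20.6 21.9 22.9]
```

Call:
apply_moves(
  increments=[
    [[1, 2.5, -0.5, 0], [1, 2.5, -0.5, 0], [1, 2.5, -0.5, 0]],
  ],
)

```text
time: 12.87
tcp_pos: [0.4574, -0.0304, 0.0093]
tool_rot: [-0.348, 0.615, 0.348, 0.616]
ft_force: [-0.4, -0.1, 1.0]
gripper_width: 0.999
```

Call:
apply_moves(
  increments=[
    [[0, 0, 0, 0], [0, 0, 0, 0], [0, 0, 0, 0], [0, 0, 0, 0], [0, 0, 0, 0]],
  ],
  fingers=0,
)

```text
time: 13.28
tcp_pos: [0.4573, -0.0305, 0.009]
tool_rot: [-0.348, 0.616, 0.348, 0.616]
ft_force: [-8.6, 0.7, 14.7]
gripper_width: 0.311
```

Call:
apply_moves(
  increments=[
    [[0, 0, 0, 0], [0, 0, 0, 0], [-5, 0, 0, 0], [-15, 0, 0, 0], [-30, 0, 0, 0]],
  ],
)

```text
time: 13.7
tcp_pos: [0.4561, -0.0305, 0.0386]
tool_rot: [-0.347, 0.617, 0.348, 0.615]
ft_force: [-0.1, -0.5, -1.3]
gripper_width: 0.305
```

Call:
apply_moves(
  increments=[
    [[-20, 0, 0, 0], [-40, 0, 0, 0], [-60, 0, 0, 0], [-70, 0, 0, 0], [-70, 0, 0, 0]],
  ],
)

```text
time: 14.12
tcp_pos: [0.4588, -0.0304, 0.1111]
tool_rot: [-0.348, 0.614, 0.347, 0.617]
ft_force: [0.3, 0.2, -1.2]
gripper_width: 0.31
```

```bash
python3 - <<'E'
from h import *
c=cap("wrist"); c=cap("wrist"); c=cap("wrist");w=cloud(c)
z=bot.get_state()["tcp_pos"][2]
fit(w,"slip",.4,.52,-.1,.04,z+.006,z+.02)
go(644.2,109.6,110,73.5)
E
```

```text
slip 7899 c [458.3 -28.3] size [51.7 87.4] ang 73.9 z [119.9 121.6 122.9]
tcp [456.6 -30.4 108.2] jaw 58.9 shift [ -2.  -88.3 216.8] turn -0.255 rows 6.0 j7 1.07 F [-0.1 -0.5 -1.4] w 0.311 t 14.3
```

Call:
apply_moves(
  increments=[
    [[0, -5, 13, 0], [0, -17, 42, 0], [0, -30, 73, 0], [0, -42, 104, 0], [0, -55, 135, 0]],
  ],
)

```text
time: 14.68
tcp_pos: [0.575, 0.0585, 0.1073]
tool_rot: [-0.347, 0.616, 0.348, 0.615]
ft_force: [0.1, -0.1, -2.7]
gripper_width: 0.313
```

Call:
apply_moves(
  increments=[
    [[0, -12, 30, -0.08], [0, -24, 58, -0.17], [0, -33, 82, -0.255], [0, -33, 82, -0.255], [0, -33, 82, -0.255]],
  ],
)

```text
time: 15.1
tcp_pos: [0.6447, 0.1119, 0.1065]
tool_rot: [-0.423, 0.567, 0.424, 0.566]
ft_force: [-1.0, 0.1, -2.7]
gripper_width: 0.309
```

Call:
apply_moves(
  increments=[
    [[30, 0, 0, 0], [60, 0, 0, 0], [75, 0, 0, 0], [80, 0, 0, 0], [80, 0, 0, 0]],
  ],
)

```text
time: 15.52
tcp_pos: [0.6432, 0.1092, 0.0269]
tool_rot: [-0.422, 0.568, 0.423, 0.565]
ft_force: [-0.2, 0.4, -0.9]
gripper_width: 0.313
```

```bash
python3 - <<'E'
from h import *
c=cap("wrist"); c=cap("wrist"); c=cap("wrist");w=cloud(c); save(c,"pics/w6.png")
z=bot.get_state()["tcp_pos"][2]
fit(w,"slip",.57,.71,.05,.17,z+.006,z+.02); fit(w,"tsl",.57,.72,.05,.17,.005,.013)
go(644.2,109.6,15,73.5)
E
```

```text
slip 7936 c [646.2 110.2] size [53.5 84.6] ang 73.5 z [41.  42.6 44.2]
tsl 6248 c [620.1 117.2] size [60.3 66.2] ang 74.1 z [ 5.8 11.2 12.7]
tcp [645.8 110.   30.3] jaw 73.5 shift [15.3  1.5 -0.9] turn -0.0 rows 1.0 j7 1.08 F [ 0.4  0.2 -1. ] w 0.312 t 15.7
```

View pics/w6.png

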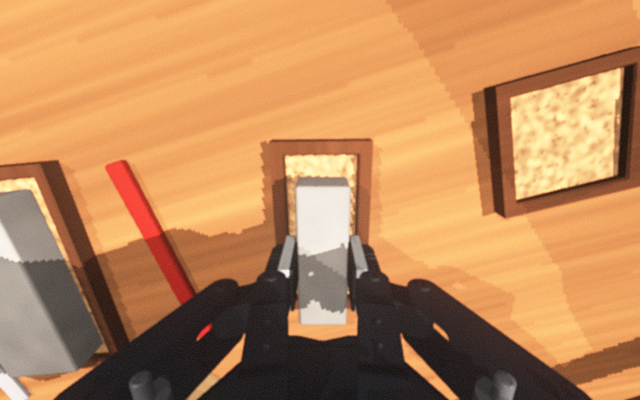

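The slip stone is lined up over its recess: recess columns 285–357, stone 297–349, near end inside.

Call:
apply_moves(
  increments=[
    [[4, 0.5, 0, 0], [8, 0.5, 0, 0], [10, 0.5, 0, 0], [10, 0.5, 0, 0], [10, 0.5, 0, 0]],
  ],
)

```text
time: 16.08
tcp_pos: [0.6441, 0.11, 0.0188]
tool_rot: [-0.423, 0.567, 0.423, 0.566]
ft_force: [0.9, -0.3, -1.4]
gripper_width: 0.307
```

Call:
apply_moves(
  increments=[
    [[1, 0, 0, 0], [2, 0, 0, 0], [3, 0, 0, 0], [3, 0, 0, 0], [3, 0, 0, 0]],
  ],
)

```text
time: 16.5
tcp_pos: [0.6442, 0.11, 0.0157]
tool_rot: [-0.423, 0.567, 0.423, 0.566]
ft_force: [0.2, 0.3, -1.5]
gripper_width: 0.312
```

Call:
apply_moves(
  increments=[
    [[0.7, 0, 0, 0], [1.2, 0, 0, 0], [1.2, 0, 0, 0], [1.2, 0, 0, 0]],
  ],
)

```text
time: 16.83
tcp_pos: [0.6444, 0.1101, 0.0151]
tool_rot: [-0.423, 0.566, 0.423, 0.567]
ft_force: [-1.3, -0.5, 4.3]
gripper_width: 0.309
```

Call:
apply_moves(
  increments=[
    [[0, 0, 0, 0], [0, 0, 0, 0], [0, 0, 0, 0], [0, 0, 0, 0], [0, 0, 0, 0]],
  ],
  fingers=80,
)

```text
time: 17.25
tcp_pos: [0.6442, 0.11, 0.0145]
tool_rot: [-0.423, 0.567, 0.423, 0.567]
ft_force: [0.5, 0.6, 0.4]
gripper_width: 0.801
```

Call:
apply_moves(
  increments=[
    [[-10, 0, 0, 0], [-35, 0, 0, 0], [-70, 0, 0, 0], [-105, 0, 0, 0], [-140, 0, 0, 0]],
  ],
  fingers=100,
)

```text
time: 17.67
tcp_pos: [0.644, 0.1099, 0.1567]
tool_rot: [-0.423, 0.567, 0.423, 0.567]
ft_force: [1.2, -0.0, 0.8]
gripper_width: 1.002
```

```bash
python3 - <<'E'
from h import *
for i in range(3): c=cap("wrist")
w=cloud(c)
fit(w,"slip",.57,.72,.05,.17,.022,.04); fit(w,"tsl",.57,.72,.05,.17,.005,.013); fit(w,"tsq",.57,.69,.2,.32,.005,.013)
c=cap("side"); w=cloud(c); fit(w,"side round",.38,.5,-.26,-.14,.022,.04);fit(w,"sq",.4,.52,-.4,-.28,.02,.04)
go(440,-197,150,90)
E
```

```text
slip 2126 c [645.3 110.7] size [28. 84.] ang 73.5 z [26.6 28.  29.2]
tsl 3467 c [645.  110.5] size [ 60.1 117.7] ang 74.1 z [ 5.8 11.2 12.7]
tsq 6124 c [628.6 264.3] size [81.1 80.6] ang 88.8 z [ 5.8  7.4 12.7]
side round 271 c [ 442.  -199.8] size [55.8 55.9] ang 65.2 z [25.1 29.7 32.8]
sq 317 c [ 466.  -336.3] size [49.2 49.7] ang 35.9 z [25.  29.1 32.5]
tcp [644.9 110.2 156.7] jaw 73.5 shift [   5.8  109.3 -352.7] turn -0.288 rows 10.0 j7 1.08 F [ 0.4 -0.6  0.2] w 1.001 t 17.9
```

Slip stone is seated (within 0.5 mm, top at 28 mm). The round stone is next.

Call:
apply_moves(
  increments=[
    [[0, 7, -24, 0], [0, 18, -58, 0], [0, 29, -95, 0], [0, 41, -132, 0], [0, 52, -168, 0]],
  ],
)

```text
time: 18.28
tcp_pos: [0.544, -0.0376, 0.153]
tool_rot: [-0.423, 0.567, 0.424, 0.565]
ft_force: [-0.6, 0.1, -1.1]
gripper_width: 0.996
```

Call:
apply_moves(
  increments=[
    [[0, 11, -36, 0], [0, 22, -72, 0], [0, 34, -108, 0], [0, 45, -144, 0], [0, 57, -184, 0]],
  ],
)

```text
time: 18.7
tcp_pos: [0.4378, -0.1967, 0.1534]
tool_rot: [-0.423, 0.567, 0.424, 0.566]
ft_force: [0.2, -1.4, 0.1]
gripper_width: 0.997
```

Call:
apply_moves(
  increments=[
    [[10, 0, 0, 0], [10, 0, 0, 0], [10, 0, 0, 0]],
  ],
)

```text
time: 18.95
tcp_pos: [0.439, -0.1958, 0.1435]
tool_rot: [-0.422, 0.567, 0.424, 0.566]
ft_force: [-0.5, -0.1, -0.4]
gripper_width: 1.001
```

```bash
python3 - <<'E'
from h import *
for i in range(3): c=cap("wrist")
w=cloud(c)
fit(w,"round",.38,.5,-.26,-.14,.022,.04);fit(w,"sq",.4,.52,-.4,-.28,.02,.04);fit(w,"tro",.58,.71,-.36,-.22,.005,.03)
go(441.5,-196.8,10,73.5)
E
```

```text
round 2638 c [ 441.9 -196.9] size [56.4 57.4] ang 77.2 z [28.6 30.  31.1]
sq 1827 c [ 465.6 -333.8] size [47.8 48.6] ang 36.4 z [23.7 29.7 30.8]
tro 1184 c [ 621.9 -284.6] size [90.4 38.6] ang 88.7 z [ 6.  11.5 12.9]
tcp [ 440.5 -195.1  144.4] jaw 73.7 shift [134.4  -1.5  -1.4] turn 0.003 rows 4.0 j7 1.68 F [0.8 0.2 1. ] w 1.003 t 19.1
```

Call:
apply_moves(
  increments=[
    [[30, -1, -1, 0], [65, -1, -1, 0], [100, -1, -1, 0], [125, -1, -1, 0], [132, -1, -1, 0]],
  ],
)

```text
time: 19.52
tcp_pos: [0.4388, -0.1955, 0.0092]
tool_rot: [-0.422, 0.567, 0.426, 0.565]
ft_force: [-0.5, 0.2, -0.1]
gripper_width: 1.004
```

Call:
apply_moves(
  increments=[
    [[0, 0, 0, 0], [0, 0, 0, 0], [0, 0, 0, 0], [0, 0, 0, 0]],
  ],
)

```text
time: 19.85
tcp_pos: [0.4419, -0.198, 0.0142]
tool_rot: [-0.424, 0.566, 0.422, 0.567]
ft_force: [-0.8, 0.2, -0.5]
gripper_width: 1.003
```

```bash
python3 - <<'E'
from h import *
go(441.5,-196.8,11,73.5)
c=cap("wrist"); w=cloud(c); save(c,"pics/w7.png")
fit(w,"round",.38,.5,-.26,-.14,.025,.04)
go(441.5,-196.8,11,73.5)
E
```

```text
tcp [ 441.9 -198.    14.2] jaw 73.5 shift [3.2 0.8 1.1] turn 0.0 rows 1.0 j7 1.72 F [-0.8  0.2 -0.5] w 1.003 t 19.9
round 8359 c [ 441.7 -197. ] size [57.3 57.2] ang 33.5 z [28.8 29.9 30.9]
tcp [ 441.7 -198.    14.1] jaw 73.5 shift [3.1 0.6 1.1] turn 0.0 rows 1.0 j7 1.72 F [0.7 0.4 0.1] w 1.001 t 19.9
```

Call:
apply_moves(
  increments=[
    [[1, 0.5, 1, 0], [1, 0.5, 1, 0], [1, 0.5, 1, 0], [1, 0.5, 1, 0]],
  ],
)

```text
time: 20.23
tcp_pos: [0.4404, -0.1966, 0.0118]
tool_rot: [-0.423, 0.566, 0.423, 0.567]
ft_force: [-0.4, -0.2, 0.9]
gripper_width: 1.0
```

Call:
apply_moves(
  increments=[
    [[0, 0, 0, 0], [0, 0, 0, 0], [0, 0, 0, 0], [0, 0, 0, 0], [0, 0, 0, 0]],
  ],
  fingers=0,
)

```text
time: 20.65
tcp_pos: [0.4403, -0.1967, 0.0122]
tool_rot: [-0.423, 0.567, 0.423, 0.567]
ft_force: [-2.0, 1.0, 8.0]
gripper_width: 0.651
```

Call:
apply_moves(
  increments=[
    [[0, 0, 0, 0], [0, 0, 0, 0], [-5, 0, 0, 0], [-15, 0, 0, 0], [-30, 0, 0, 0]],
  ],
)

```text
time: 21.07
tcp_pos: [0.4393, -0.1962, 0.0413]
tool_rot: [-0.422, 0.567, 0.424, 0.566]
ft_force: [-0.2, 0.1, 0.1]
gripper_width: 0.647
```

Call:
apply_moves(
  increments=[
    [[-20, 0, 0, 0], [-40, 0, 0, 0], [-60, 0, 0, 0], [-70, 0, 0, 0], [-70, 0, 0, 0]],
  ],
)

```text
time: 21.48
tcp_pos: [0.4418, -0.1972, 0.114]
tool_rot: [-0.424, 0.566, 0.422, 0.568]
ft_force: [0.1, -0.4, -1.9]
gripper_width: 0.647
```

```bash
python3 - <<'E'
from h import *
for i in range(3): c=cap("wrist")
w=cloud(c)
z=bot.get_state()["tcp_pos"][2]; print(z)
fit(w,"round",.38,.5,-.26,-.14,z+.01,z+.03)
go(648.5,-285.6,110,73.5)
E
```

```text
0.11089988789165686
round 10045 c [ 438.8 -192.4] size [60.3 66.6] ang 20.5 z [125.9 129.2 135.5]
tcp [ 439.6 -196.3  110.9] jaw 73.5 shift [   0.6 -225.6  -26.3] turn 0.0 rows 6.0 j7 1.69 F [-0.2  0.7 -1.9] w 0.648 t 21.6
```

Call:
apply_moves(
  increments=[
    [[0, -12, -2, 0], [0, -38, -4, 0], [0, -68, -8, 0], [0, -98, -12, 0], [0, -128, -15, 0]],
  ],
)

```text
time: 22.05
tcp_pos: [0.5589, -0.2476, 0.1097]
tool_rot: [-0.422, 0.567, 0.424, 0.566]
ft_force: [-0.1, -0.2, -0.4]
gripper_width: 0.645
```

Call:
apply_moves(
  increments=[
    [[0, -30, -4, 0], [0, -60, -7, 0], [0, -85, -10, 0], [0, -98, -11, 0], [0, -98, -11, 0]],
  ],
)

```text
time: 22.47
tcp_pos: [0.651, -0.2861, 0.1087]
tool_rot: [-0.423, 0.567, 0.424, 0.566]
ft_force: [-0.3, 0.3, -1.1]
gripper_width: 0.649
```

Call:
apply_moves(
  increments=[
    [[30, 0, 0, 0], [60, 0, 0, 0], [75, 0, 0, 0], [80, 0, 0, 0], [80, 0, 0, 0]],
  ],
)

```text
time: 22.88
tcp_pos: [0.6478, -0.285, 0.0292]
tool_rot: [-0.422, 0.567, 0.424, 0.566]
ft_force: [-0.3, -0.4, -0.3]
gripper_width: 0.653
```

Call:
apply_moves(
  increments=[
    [[0, 0, 0, 0], [0, 0, 0, 0], [0, 0, 0, 0]],
  ],
)

```text
time: 23.13
tcp_pos: [0.6508, -0.2862, 0.0336]
tool_rot: [-0.424, 0.566, 0.422, 0.567]
ft_force: [0.8, 0.4, -1.4]
gripper_width: 0.651
```

```bash
python3 - <<'E'
from h import *
c=cap("wrist"); w=cloud(c); save(c,"pics/w8.png")
z=bot.get_state()["tcp_pos"][2]
fit(w,"round",.58,.71,-.36,-.22,z+.01,z+.03); fit(w,"tro",.58,.71,-.36,-.22,.005,.013)
m=(w[...,0]>.58)&(w[...,0]<.665)&(abs(w[...,1]+.2856)<.02)&(abs(w[...,2]-z-.018)<.006); p=w[m]
A=np.c_[p[:,:2]-p[:,:2].mean(0),np.ones(len(p))]; print("plane slope",np.linalg.lstsq(A,p[:,2],rcond=None)[0].round(3))
go(648.5,-285.6,18,73.5)
E
```

```text
round 10016 c [ 647.9 -287.9] size [67.1 60.1] ang 37.1 z [48.3 51.2 58. ]
tro 8363 c [ 640.  -285.4] size [90.5 72.9] ang 89.5 z [ 6.  11.4 12.7]
plane slope [ 0.026 -0.004  0.051]
tcp [ 650.6 -286.1   33.4] jaw 73.5 shift [15.4  2.2 -0.1] turn 0.0 rows 1.0 j7 1.73 F [ 0.6  0.6 -1.6] w 0.648 t 23.2
```

View pics/w8.png

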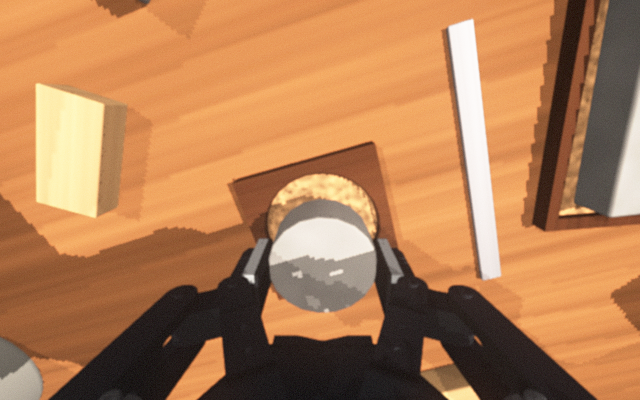

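The round stone is over its recess: recess columns 268–380, stone 269–378.

Call:
apply_moves(
  increments=[
    [[3, 0.5, 0, 0], [6, 0.5, 0, 0], [9, 0.5, 0, 0], [9, 0.5, 0, 0], [9, 0.5, 0, 0]],
  ],
)

```text
time: 23.6
tcp_pos: [0.6489, -0.2854, 0.0221]
tool_rot: [-0.423, 0.567, 0.423, 0.566]
ft_force: [0.3, -0.3, -1.6]
gripper_width: 0.646
```

Call:
apply_moves(
  increments=[
    [[1, 0, 0, 0], [2, 0, 0, 0], [3, 0, 0, 0], [3, 0, 0, 0], [3, 0, 0, 0]],
  ],
)

```text
time: 24.02
tcp_pos: [0.6491, -0.2856, 0.0195]
tool_rot: [-0.423, 0.567, 0.423, 0.567]
ft_force: [0.5, -0.8, -1.5]
gripper_width: 0.648
```

Call:
apply_moves(
  increments=[
    [[0.7, 0, 0, 0], [1.5, 0, 0, 0], [1.5, 0, 0, 0], [1.5, 0, 0, 0]],
  ],
)

```text
time: 24.35
tcp_pos: [0.6493, -0.2856, 0.0184]
tool_rot: [-0.423, 0.566, 0.423, 0.567]
ft_force: [-0.4, -0.4, 1.0]
gripper_width: 0.645
```

Call:
apply_moves(
  increments=[
    [[0.3, 0, 0, 0], [0.3, 0, 0, 0]],
  ],
)

```text
time: 24.52
tcp_pos: [0.6492, -0.2856, 0.0184]
tool_rot: [-0.423, 0.566, 0.423, 0.567]
ft_force: [-1.6, 0.7, 4.8]
gripper_width: 0.649
```

Call:
apply_moves(
  increments=[
    [[0, 0, 0, 0], [0, 0, 0, 0], [0, 0, 0, 0], [0, 0, 0, 0], [0, 0, 0, 0]],
  ],
  fingers=100,
)

```text
time: 24.93
tcp_pos: [0.6491, -0.2855, 0.0176]
tool_rot: [-0.423, 0.567, 0.423, 0.567]
ft_force: [0.8, -0.0, -0.5]
gripper_width: 1.002
```

Call:
apply_moves(
  increments=[
    [[-10, 0, 0, 0], [-35, 0, 0, 0], [-70, 0, 0, 0], [-105, 0, 0, 0], [-140, 0, 0, 0]],
  ],
)

```text
time: 25.35
tcp_pos: [0.6489, -0.2856, 0.1599]
tool_rot: [-0.423, 0.567, 0.423, 0.567]
ft_force: [1.2, -1.3, 0.2]
gripper_width: 1.001
```

```bash
python3 - <<'E'
from h import *
for i in range(3): c=cap("wrist")
w=cloud(c)
fit(w,"round",.58,.71,-.36,-.22,.03,.045); fit(w,"tro",.58,.71,-.36,-.22,.005,.013)
go(465,-334.5,150,36.6)
E
```

```text
round 2394 c [ 651.  -285.3] size [56.9 56.8] ang 84.3 z [34.8 36.  37.1]
tro 3781 c [ 649.2 -285.2] size [90.3 90.7] ang 89.3 z [ 6.1 11.7 12.8]
tcp [ 651.5 -286.6  163. ] jaw 73.5 shift [ 11.7 165.3 -98.8] turn 0.644 rows 6.0 j7 1.71 F [ 0.3 -0.9 -0.8] w 1.001 t 25.5
```

Round stone is seated (1.8 mm off centre, top at 36 mm). The square stone is last.

Call:
apply_moves(
  increments=[
    [[0, 22, -13, 0.08], [0, 53, -32, 0.18], [0, 86, -51, 0.29], [0, 119, -71, 0.4], [0, 150, -90, 0.5]],
  ],
)

```text
time: 25.92
tcp_pos: [0.477, -0.3291, 0.157]
tool_rot: [-0.267, 0.655, 0.269, 0.654]
ft_force: [0.1, -0.7, 0.8]
gripper_width: 1.003
```

```bash
python3 - <<'E'
from h import *
go(465,-334.5,140,36.6)
E
```

```text
tcp [ 477.  -329.1  157. ] jaw 44.5 shift [ 17.    4.5 -12.3] turn 0.139 rows 2.0 j7 1.45 F [ 0.1 -0.7  0.8] w 1.003 t 25.9
```

Call:
apply_moves(
  increments=[
    [[10, 4, -11, 0.08], [17, 4, -11, 0.139], [17, 4, -11, 0.139], [17, 4, -11, 0.139], [17, 4, -11, 0.139]],
  ],
)

```text
time: 26.33
tcp_pos: [0.4698, -0.3337, 0.1407]
tool_rot: [-0.225, 0.67, 0.225, 0.671]
ft_force: [0.9, -0.5, -0.6]
gripper_width: 1.0
```

Call:
apply_moves(
  increments=[
    [[0, 0, 0, 0], [0, 0, 0, 0]],
  ],
)

```text
time: 26.5
tcp_pos: [0.4698, -0.3339, 0.141]
tool_rot: [-0.224, 0.67, 0.224, 0.671]
ft_force: [0.6, -0.7, -1.0]
gripper_width: 1.002
```

```bash
python3 - <<'E'
from h import *
c=cap("wrist"); w=cloud(c);c=cap("wrist"); w=cloud(c)
fit(w,"sq",.4,.52,-.4,-.28,.022,.04);fit(w,"redsq",.3,.42,-.42,-.3,.02,.04);fit(w,"wood",.49,.6,-.46,-.36,.01,.04)
go(465.3,-334,12,36.6)
E
```

```text
sq 2422 c [ 466.1 -334.4] size [48.1 48.4] ang 36.8 z [28.5 29.9 31.1]
redsq 2959 c [ 357.7 -359.1] size [48.3 48.4] ang 34.1 z [27.1 29.8 31. ]
wood 1801 c [ 560.4 -409.2] size [35.1 70.8] ang 55.7 z [15.2 19.8 20.8]
tcp [ 469.5 -334.1  140.9] jaw 36.9 shift [128.9   2.6  -3.4] turn 0.006 rows 4.0 j7 1.35 F [ 0.  -1.2  0.1] w 0.996 t 26.6
```

Call:
apply_moves(
  increments=[
    [[30, 2, -3, 0], [65, 2, -3, 0], [100, 2, -3, 0], [122, 2, -3, 0], [128, 2, -3, 0]],
  ],
)

```text
time: 27.02
tcp_pos: [0.4633, -0.3327, 0.0091]
tool_rot: [-0.222, 0.672, 0.226, 0.669]
ft_force: [-0.3, -0.9, -0.0]
gripper_width: 1.004
```

Call:
apply_moves(
  increments=[
    [[0, 0, 0, 0], [0, 0, 0, 0], [0, 0, 0, 0], [0, 0, 0, 0], [0, 0, 0, 0]],
  ],
)

```text
time: 27.43
tcp_pos: [0.4665, -0.335, 0.0143]
tool_rot: [-0.225, 0.67, 0.223, 0.671]
ft_force: [0.3, -0.3, 0.1]
gripper_width: 1.0
```

```bash
python3 - <<'E'
from h import *
c=cap("wrist"); w=cloud(c)
fit(w,"sq",.4,.52,-.4,-.28,.025,.04)
go(465.5,-334.2,12,36.6)
E
```

```text
sq 7387 c [ 466.  -334.3] size [48.4 48.4] ang 36.9 z [28.6 29.9 30.8]
tcp [ 466.3 -334.8   14.1] jaw 36.9 shift [ 2.1  0.9 -0.3] turn 0.005 rows 1.0 j7 1.42 F [-0.2  0.2 -0.4] w 0.999 t 27.5
```

Call:
apply_moves(
  increments=[
    [[0, 0, 0, 0], [0, 0, 0, 0], [0, 0, 0, 0], [0, 0, 0, 0], [0, 0, 0, 0]],
  ],
  fingers=0,
)

```text
time: 27.9
tcp_pos: [0.4658, -0.3346, 0.0133]
tool_rot: [-0.224, 0.671, 0.224, 0.671]
ft_force: [-0.8, 0.8, 5.9]
gripper_width: 0.544
```

Call:
apply_moves(
  increments=[
    [[0, 0, 0, 0], [0, 0, 0, 0], [-5, 0, 0, 0], [-15, 0, 0, 0], [-30, 0, 0, 0]],
  ],
)

```text
time: 28.32
tcp_pos: [0.4643, -0.3336, 0.0421]
tool_rot: [-0.223, 0.672, 0.225, 0.67]
ft_force: [0.5, 0.9, -2.3]
gripper_width: 0.545
```

Call:
apply_moves(
  increments=[
    [[-20, 0, 0, 0], [-40, 0, 0, 0], [-60, 0, 0, 0], [-70, 0, 0, 0], [-70, 0, 0, 0]],
  ],
)

```text
time: 28.73
tcp_pos: [0.4669, -0.3352, 0.1154]
tool_rot: [-0.225, 0.67, 0.223, 0.672]
ft_force: [0.0, -0.4, -2.3]
gripper_width: 0.544
```

```bash
python3 - <<'E'
from h import *
for i in range(3): c=cap("wrist")
w=cloud(c)
z=bot.get_state()["tcp_pos"][2]; print(z)
fit(w,"sq",.4,.52,-.4,-.28,z+.01,z+.03)
go(627.5,263.2,110,0)
E
```

```text
0.11190101255341353
sq 8881 c [ 465.9 -333.8] size [74.2 48.5] ang 37.1 z [126.4 129.2 136.8]
tcp [ 464.9 -333.8  111.9] jaw 36.9 shift [  2.2 379.8 488.5] turn 0.644 rows 16.0 j7 1.37 F [ 0.9  0.4 -2.5] w 0.541 t 28.9
```

Call:
apply_moves(
  increments=[
    [[0, 10, 12, 0], [0, 30, 38, 0], [0, 52, 67, 0], [0, 75, 96, 0], [0, 98, 126, 0]],
  ],
)

```text
time: 29.3
tcp_pos: [0.5064, -0.1789, 0.1113]
tool_rot: [-0.223, 0.672, 0.224, 0.67]
ft_force: [1.3, -0.3, -1.8]
gripper_width: 0.543
```

Call:
apply_moves(
  increments=[
    [[0, 23, 30, 0], [0, 46, 59, 0], [0, 69, 89, 0], [0, 92, 118, 0], [0, 115, 148, 0]],
  ],
)

```text
time: 29.72
tcp_pos: [0.5558, 0.0021, 0.1112]
tool_rot: [-0.224, 0.672, 0.224, 0.67]
ft_force: [0.3, 0.1, -2.2]
gripper_width: 0.547
```

Call:
apply_moves(
  increments=[
    [[0, 23, 30, 0], [0, 46, 59, 0], [0, 69, 89, 0], [0, 92, 118, 0], [0, 115, 148, 0]],
  ],
)

```text
time: 30.13
tcp_pos: [0.6051, 0.1827, 0.1109]
tool_rot: [-0.224, 0.672, 0.224, 0.67]
ft_force: [0.8, 0.6, -1.4]
gripper_width: 0.551
```

Call:
apply_moves(
  increments=[
    [[0, 20, 25, 0.1], [0, 38, 48, 0.2], [0, 52, 66, 0.3], [0, 52, 66, 0.4], [0, 52, 66, 0.5]],
  ],
)

```text
time: 30.55
tcp_pos: [0.6262, 0.2649, 0.1101]
tool_rot: [-0.051, 0.706, 0.05, 0.704]
ft_force: [0.1, -1.0, -2.1]
gripper_width: 0.544
```

Call:
apply_moves(
  increments=[
    [[0, 0, 0, 0.1], [0, 0, 0, 0.15], [0, 0, 0, 0.15], [0, 0, 0, 0.15], [0, 0, 0, 0.15]],
  ],
)

```text
time: 30.97
tcp_pos: [0.6271, 0.2623, 0.1117]
tool_rot: [0.001, 0.708, -0.002, 0.707]
ft_force: [0.6, -0.8, -1.5]
gripper_width: 0.546
```

```bash
python3 - <<'E'
from h import *
c=cap("wrist"); w=cloud(c); save(c,"pics/w9.png")
z=bot.get_state()["tcp_pos"][2]
fit(w,"sq",.55,.7,.2,.33,z+.01,z+.03); fit(w,"tsq",.57,.69,.2,.32,.005,.013)
go(627.5,263.2,30,0)
E
```

```text
sq 8833 c [627.6 262.3] size [48.9 73.9] ang 89.9 z [126.1 128.2 137. ]
tsq 4855 c [628.5 275.1] size [58.2 80.2] ang 88.5 z [ 5.6  7.  12.5]
tcp [627.4 262.2 112. ] jaw -0.3 shift [82.   1.   0.2] turn -0.005 rows 3.0 j7 -0.23 F [-0.  -0.2 -2.2] w 0.544 t 31.0
```

View pics/w9.png

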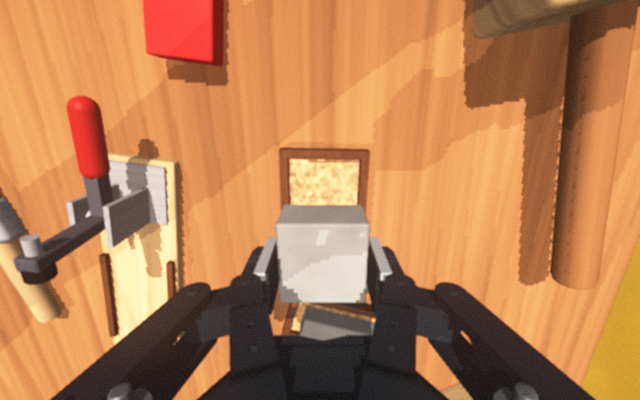

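The square stone lines up with its tray: tray columns 280–367, stone 277–367.

Call:
apply_moves(
  increments=[
    [[20, 2, 1, 0], [45, 2, 1, 0], [70, 2, 1, 0], [80, 2, 1, 0], [80, 2, 1, 0]],
  ],
)

```text
time: 31.43
tcp_pos: [0.6265, 0.2635, 0.0297]
tool_rot: [0.001, 0.709, -0.003, 0.705]
ft_force: [0.4, 0.8, -3.0]
gripper_width: 0.542
```

Call:
apply_moves(
  increments=[
    [[3, 0, 0, 0], [6, 0, 0, 0], [8, 0, 0, 0], [8, 0, 0, 0], [8, 0, 0, 0]],
  ],
)

```text
time: 31.85
tcp_pos: [0.6291, 0.2647, 0.0256]
tool_rot: [0.002, 0.707, -0.002, 0.707]
ft_force: [-0.2, 0.0, -2.2]
gripper_width: 0.541
```

Call:
apply_moves(
  increments=[
    [[0, 0, 0, 0], [0, 0, 0, 0], [0, 0, 0, 0], [0, 0, 0, 0]],
  ],
)

```text
time: 32.18
tcp_pos: [0.6287, 0.2646, 0.025]
tool_rot: [0.002, 0.707, -0.002, 0.707]
ft_force: [-0.3, 1.0, -1.7]
gripper_width: 0.547
```

```bash
python3 - <<'E'
from h import *
c=cap("wrist"); w=cloud(c); save(c,"pics/w10.png")
z=bot.get_state()["tcp_pos"][2]
fit(w,"sq",.55,.7,.2,.33,z+.01,z+.02); fit(w,"tsq",.57,.69,.2,.32,.005,.013)
go(628,264,19.5,0)
E
```

```text
sq 8009 c [629.1 264.6] size [48.4 74. ] ang 89.6 z [38.8 41.4 42.5]
tsq 5321 c [628.6 282.1] size [44.7 80.4] ang 89.3 z [ 5.8 11.2 12.6]
tcp [628.7 264.5  24.9] jaw -0.3 shift [ 5.4 -0.5 -0.7] turn -0.006 rows 1.0 j7 -0.21 F [-0.5  0.2 -2. ] w 0.543 t 32.2
```

View pics/w10.png

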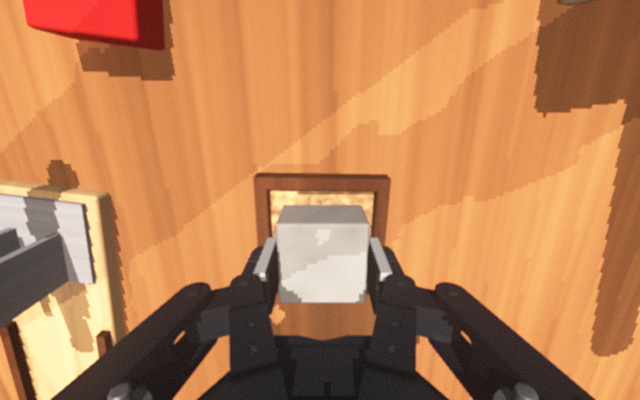

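Centred: recess columns 270–376, stone 277–368.

Call:
apply_moves(
  increments=[
    [[2, 0, 0, 0], [4, 0, 0, 0], [4.5, 0, 0, 0], [4.5, 0, 0, 0], [4.5, 0, 0, 0]],
  ],
)

```text
time: 32.65
tcp_pos: [0.6286, 0.2644, 0.0201]
tool_rot: [0.002, 0.707, -0.002, 0.707]
ft_force: [-0.5, 0.3, -1.7]
gripper_width: 0.544
```

Call:
apply_moves(
  increments=[
    [[0.4, 0, 0, 0], [0.8, 0, 0, 0], [0.8, 0, 0, 0], [0.8, 0, 0, 0]],
  ],
)

```text
time: 32.98
tcp_pos: [0.6287, 0.2645, 0.0195]
tool_rot: [0.002, 0.707, -0.002, 0.707]
ft_force: [-0.7, 1.0, -1.0]
gripper_width: 0.548
```

Call:
apply_moves(
  increments=[
    [[0.4, 0, 0, 0], [0.7, 0, 0, 0], [0.7, 0, 0, 0], [0.7, 0, 0, 0]],
  ],
)

```text
time: 33.32
tcp_pos: [0.6287, 0.2645, 0.0194]
tool_rot: [0.002, 0.707, -0.002, 0.707]
ft_force: [-2.8, -1.3, 4.1]
gripper_width: 0.544
```

Call:
apply_moves(
  increments=[
    [[0, 0, 0, 0], [0, 0, 0, 0], [0, 0, 0, 0], [0, 0, 0, 0], [0, 0, 0, 0]],
  ],
  fingers=100,
)

```text
time: 33.73
tcp_pos: [0.6287, 0.2645, 0.0187]
tool_rot: [0.002, 0.707, -0.002, 0.707]
ft_force: [-0.9, 0.3, 0.4]
gripper_width: 0.999
```

Call:
apply_moves(
  increments=[
    [[-10, 0, 0, 0], [-35, 0, 0, 0], [-70, 0, 0, 0], [-105, 0, 0, 0], [-140, 0, 0, 0]],
  ],
)

```text
time: 34.15
tcp_pos: [0.6286, 0.2642, 0.1609]
tool_rot: [0.002, 0.707, -0.002, 0.707]
ft_force: [0.7, 0.1, -0.3]
gripper_width: 1.005
```

Call:
apply_moves(
  increments=[
    [[-20, 0, 0, 0], [-40, 0, 0, 0], [-50, 0, 0, 0], [-50, 0, 0, 0], [-50, 0, 0, 0]],
  ],
)

```text
time: 34.57
tcp_pos: [0.6285, 0.2645, 0.2088]
tool_rot: [0.002, 0.707, -0.002, 0.707]
ft_force: [0.1, 0.2, -1.0]
gripper_width: 0.998
```

```bash
python3 - <<'E'
from h import *
for i in range(3): c=cap("wrist")
w=cloud(c); fit(w,"W sq",.55,.7,.2,.33,.03,.045); fit(w,"W tsq",.57,.69,.2,.32,.005,.013)
for n in ("top","side"):
    c=cap(n); save(c,f"pics/{n}_end.png"); w=cloud(c); print(n)
    for k,a,zt in (("bench",(.53,.72,-.17,-.01),.031),("slip",(.57,.72,.05,.17),.028),("round",(.58,.71,-.36,-.22),.036),("square",(.57,.69,.2,.32),.036)):
        fit(w,k,*a,zt-.009,zt+.01); fit(w,"  tray",*a,.004,.06)
    fit(w,"handle",.4,.52,.27,.4,.03,.08)
go(628,264,19.5,0)
E
```

```text
W sq 1631 c [629.3 264.3] size [48.5 48.1] ang 89.4 z [34.5 35.9 37.2]
W tsq 2226 c [628.4 263.9] size [80.7 80.1] ang 88.7 z [ 5.7 11.3 12.7]
top
bench 667 c [618.9 -91.5] size [ 50.  126.4] ang 80.5 z [26.5 30.9 34.9]
  tray 1311 c [620.7 -93.3] size [ 86.8 167.3] ang 79.2 z [ 5.5 24.9 34. ]
slip 257 c [642.1 108.3] size [28.9 84.9] ang 73.1 z [22.4 26.9 31.3]
  tray 709 c [639.8 108. ] size [ 66.2 122.6] ang 71.3 z [ 5.4 12.5 30. ]
round 288 c [ 647.6 -287.1] size [57.1 55. ] ang 57.3 z [30.6 35.3 39.6]
  tray 861 c [ 647.4 -286.5] size [102.1 103.1] ang 0.8 z [ 5.5 13.2 38.4]
square 255 c [624.9 262.3] size [48.5 48.9] ang 89.8 z [31.6 35.6 39.7]
  tray 643 c [625.9 261.6] size [80.1 88.1] ang 87.5 z [ 5.8 14.  38.4]
handle none
side
bench 537 c [622.1 -92.2] size [ 56.1 125. ] ang 81.5 z [25.  30.6 33.8]
  tray 1055 c [622.4 -88.2] size [100.9 161.2] ang 81.6 z [ 5.9 22.8 33.2]
slip 165 c [645.7 107.9] size [34.5 82.2] ang 71.2 z [22.2 27.4 31.1]
  tray 440 c [651.  108.1] size [ 81.9 126.4] ang 72.5 z [ 5.3 13.3 29.8]
round 306 c [ 650.1 -287.5] size [55.4 56.9] ang 26.7 z [30.4 35.5 38.5]
  tray 886 c [ 647.6 -287.1] size [93.7 94.6] ang 89.6 z [ 5.8 13.2 37.5]
square 130 c [627.8 263.1] size [48.8 57.8] ang 0.4 z [28.8 35.  39.4]
  tray 345 c [630.2 264.8] size [92.3 84.8] ang 88.2 z [ 5.5 14.8 37.6]
handle 24 c [459.5 315.3] size [50.  15.3] ang 79.0 z [56.2 62.6 65.4]
tcp [628.  264.2 207.2] jaw -0.3 shift [1.877e+02 1.000e-01 4.000e-01] turn -0.006 rows 5.0 j7 -0.27 F [0.3 0.4 0.3] w 1.001 t 34.8
```

View pics/side_end.png

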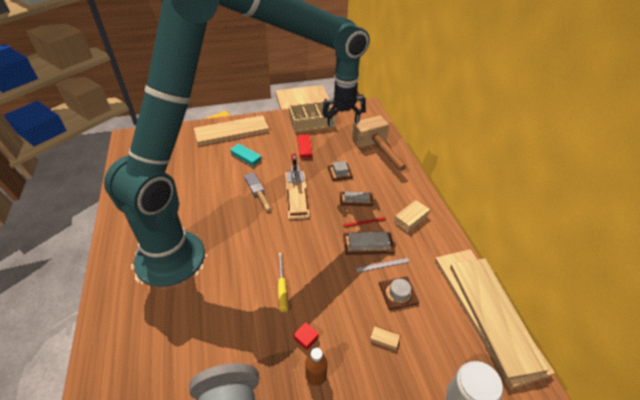

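The side view shows all four stones in their trays: square (340,170), slip (356,198), bench (369,241) and round (399,290). The clamp still lies open at (295,170), and the gripper is clear.

Call:
apply_moves(
  increments=[
    [[0, 0, 0, 0], [0, 0, 0, 0], [0, 0, 0, 0], [0, 0, 0, 0], [0, 0, 0, 0]],
  ],
)

```text
time: 35.23
tcp_pos: [0.6287, 0.2645, 0.2088]
tool_rot: [0.002, 0.707, -0.002, 0.707]
ft_force: [0.0, -0.8, -0.2]
gripper_width: 0.998
```

```bash
python3 -c "
from h import *
print(bot.hand_in())"
```

```text
the job is handed in; nothing more can be done
None
```

I flipped the clamp open with the shut fingers. Then I put the bench, slip, round and square stones into their trays, lowering each until it touched the cork before letting go. I handed in at about 35 s.

- **Wrist-camera checks after each release:** every stone was within about 2 mm of its tray's centre. Their tops stood at 31, 28, 36 and 36 mm, so each lies flat on its recess floor.
- **Clamp:** a side-camera check just before hand-in still showed the handle lying back, at about 62 mm height. The matching top-camera check found no handle there; the arm may have been blocking the view, but I didn't check.
- **Disagreements:** the top and wrist cameras differed by a steady 2–3 mm, and the side camera's tray fits were off by up to about 5 mm. All are well inside the 14 mm limit.
- **Robot at the end:** the gripper was empty and about 200 mm above the bench.

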